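# Clip a bone-section mount into the microscope's slide holder

## Task

Take the slide with the tall oblong resin block from the wooden tray and clip it into the slide holder on the microscope stage: draw the sprung curved arm back, set the slide flat on the stage with its long side flush against the back fence and its end against the fixed stop, then let go so that the arm is left pressing on its other end. Use only gentle pressure, do not let the arm snap the slide against the stop, and leave the other slides and the things on the table alone.

Things in the scene. Friction and masses are not known exactly. Their poses are not given: they have to be found in the camera images.
- mount: the slide to be clipped in: an opal acrylic plate 52 (x) x 76 (y) x 5 mm (z) with an amber resin block 28 (x) x 44 (y) x 24 mm standing centred on it, so 29 mm high in all; the cut bone shows as a pale ring on the block's top. Origin: centre of the plate's underside; y along its long side; 75 g or so. Lies flat in one of the tray's three wells. Turned by half a turn it is the same
- stage: black microscope stage on a grey base (base 250 x 190 mm), its flat face 40 mm above the table; fixed. Origin: on the table under the centre of the seat; +x points from the open front of the holder to the back fence, +y from the sprung arm to the fixed stop
- seat (a point): on the stage's face (40 mm above the table): centre of the underside of a slide seated with the fence in its middle setting, the fence's face then lying at x = +26 mm. Axes as stage
- rail (a point): middle of the top of the fixed back rail, 55 mm behind seat, on which the fence is clamped: an aluminium plate with a flat upright face 62 mm long and 8 mm high, square to the stage's x. It has slots for its screws: its face lies anywhere from 22 to 36 mm in front of this point, as last set; the setting is not reported, so look or feel for it. The two screw heads on the rail are 15 mm high
- stop (a point): middle of the face of the fixed stop, which looks to the stage's -y: an aluminium block 36 mm long (x) and only 4 mm high above the stage's face; 38 mm to the +y of seat. A slide carried more than 4 mm above the stage's face passes over it
- clip (a joint): the sprung curved arm, a bowed steel strip 12 mm high on an upright pivot at x = +45, y = -52 mm from seat. Radians: 0 at rest; grows as it is drawn back towards the stage's -y; about 0.35 when it presses on a seated slide; hard stop at 0.85. Pushes back with 3 N at the pad at rest, 5 N at 0.35, 6 N at 0.5, along y towards the stop only; it does not push the slide to the fence
- clip_pad (a point): centre of the arm's round end pad, an upright cylinder 10 mm across from 1.5 to 13.5 mm above the stage's face; at rest at x = -3, y = -25 mm from seat, so its inner side lies 18 mm inside the room the slide needs. The end of a slide held low over the stage can push it back
- tray: low wooden tray 300 (x) x 116 (y) x 10 mm (z) with three wells in a row along x, floor 5 mm thick; fixed. Origin: centre of its underside
- mount_round: another slide in the tray, same plate, with a round resin block 32 mm across and 20 mm high; leave alone. Origin: centre of its underside
- mount_low: another slide in the tray, same plate, with a small resin block 22 x 22 x 10 mm; leave alone. Origin: centre of its underside
- wash_bottle: white wash bottle 56 mm across, 150 mm high; leave alone. Origin: centre of its underside
- brush: brush lying on the table; leave alone. Origin: on the table under its middle
- caliper: steel caliper 200 mm long lying on the table; leave alone. Origin: under its beam
- long_bone: long bone, 230 mm, lying on the table; leave alone. Origin: on the table under its middle
- carton: cardboard carton 300 x 50 x 50 mm; leave alone. Origin: centre of its underside
- pen_case: blue pen case 180 x 50 x 25 mm; leave alone. Origin: centre of its underside

How it is judged:
By the outcome, as a careful person would: the job done as asked, in the order asked, and still so for the second after the job is handed in, with the robot touching nothing.
It also fails if it takes over 64 s, if anything falls off the work surface, if the arm or the gripper's body presses on something with over 40 N, if the wrist force passes 120 N, or if a joint passes its speed limit or range.

## Robot

A 7-joint arm with a two-finger parallel gripper is mounted at the origin on the work surface. World frame = base frame: x ahead of the robot, y to its left, z up, the work surface at z = 0. Lengths are in m, angles in rad, forces in N, time in s.
With the tool pointing down it reaches from about 0.4 to 0.85 m from the base axis. Payload 4.5 kg.
Tool frame: the origin (TCP) lies midway between the tips of the shut fingers; the grasp point (between the pads) lies 19 mm behind it; z points along the fingers, y is the direction in which the jaws open and shut (so a half turn about z gives the same grasp; the last joint's range is limited). The gripper opens to 88 mm and grips with 3 to 60 N. Pads are 18 mm wide; open, the fingers measure 123 mm over their backs; the gripper's body (75 mm by 187 mm) begins 45 mm behind the grasp point.
Start: joints at [1.205, 0.689, -0.195, 1.565, 0.157, 0.902, -0.215], TCP at [0.243, -0.576, 0.207] pointing down, gripper open.
Joint ranges: [-3.01, 3.01], [-0.46, 2.08], [-1.47, 1.51], [0.13, 2.56], [-1, 4.14], [0.04, 2.09], [-2.66, 2.66]. Speed limits (rad/s): [2.57, 2.57, 3.14, 3.14, 3.14, 3.14, 3.14].

## Interface

Orientations are given as a unit quaternion [x, y, z, w].
In Python, from plant import r, viewer gives the robot as it stands.
- The arm moves only by the tool play_rows, never from a script. Its argument "commands" is a list of rows, each an object with "delta_rot": the turn, a rotation vector about the tool's x, y, z normalised to -1 to 1, where 1 is pi rad, a list of three; "travel": the shift along the tool's x, y, z normalised to -1 to 1, where 1 is 15 cm, a list of three; "gripper": the opening, from -1 (shut) to 1 (fully open). In form: [{"delta_rot": [wx, wy, wz], "travel": [x, y, z], "gripper": gripper}, ...]. A call has 1 to 12 rows; each row is the pose to reach, as a shift and turn from the pose commanded when the call began, along the tool's axes at that moment, turning the shorter way round; what a row does not reach only later rows make up. A row lasts 1/8 s, in which the tool goes at most 62.5 mm and 10.7 degrees, less where a joint would pass 70% of its speed; a pose out of reach is approached as far as the arm can. A call with a number of a shift or a turn outside -1 to 1 is refused whole. A call with a gripper value outside its range is refused whole. The fingers move at their own pace and stop on an object; "force" is the grip in N (left out, the last holds). Time passes only in rows, so rows that repeat a pose let the fingers close. It gives the time, the measured TCP pose, the force and the opening at its end, in the units of the state.
- r.get_state(): the state, without advancing time (a new reading comes with each control period).
- viewer.snapshot(name): name is "side" or "top" or "wrist"; returns a dict with "color" (384x512x3 uint8, red, green, blue), "z_map" (384x512 float32, m along the optical axis (not along the pixel's ray), 0 where there is no reading), "fx", "fy", "cx", "cy" (pixels), "distortion" ([k1, k2, p1, p2, k3] as OpenCV has them; the pictures are not rectified), "origin" and "attitude" of the camera in the world. Camera axes: x right, y up, looking along -z (the intrinsics and any distortion apply to the point x, -y, -z); pixel columns grow to the right and rows downward; lengths in m; the calibration is good to about 2 mm. A picture is of the moment at which its call begins.
- r.finish_job(): hands the job in, once; it reports no verdict.
Trained networks look in the newest picture that a camera, given by its name, has taken for a name from the list of things; names that differ only in an ending like _2 or _b are one class to them, and where a whole thing is asked for, a point or a joint stands for the part that bears it (a point fixed in the world has none). Each returns a list of dicts, best first, with "conf" (0 to 1); they miss things now and then, are a little off and sometimes report something else, mostly with a low value. They report only what shows in the picture. A call takes as long as a camera call.
- viewer.outline_of(camera, label): "pixels" (384x512 bool, what is visible of it) and "at" ([column, row] in pixels, amid what is visible of it).
- viewer.pinpoint(camera, label): "at" ([column, row] in pixels: a listed point, or the origin of a listed thing).
The state is a dict: "clock": time; "q": joint angles; "qd": joint speeds; "joint_torque": joint torques, N m; "tool_pos": TCP position; "eef_rot": TCP orientation; "contact_force": force on the tool from outside, world axes, zero at the start; "moment": the same for the moment, N m; "opening": opening from 0.0 (shut) to 1.0 (fully open).
Only numpy, scipy, OpenCV 4.12 (cv2) and the standard library are available. Lean on these libraries where they do the work, as an engineer would, in place of code of your own. Each camera call takes 0.05 s, during which the arm holds its last target. There are 200 camera calls.

## Working session

There is one attempt and no reset: what is moved stays moved. The work goes in short steps, Python scripts to look and compute and a tool call to move; the robot and the scene stay as the last step left them, time stands still between calls to the robot, and variables do not carry over. Pictures are saved under pics/ and viewed, about 8 in all and at most 12, crops included, and the job is handed in when it is done.

Besides the shell and the picture viewer there is one more tool, called after "Emit:" in YAML: its name, and indented under it one key for each argument. play_rows: Moves the arm, as the interface text tells. Its arguments: {"type":"object","properties":{"commands":{"type":"array","items":{"type":"object","properties":{"delta_rot":{"type":"array","items":{"type":"number","minimum":-1,"maximum":1}},"travel":{"type":"array","items":{"type":"number","minimum":-1,"maximum":1}},"gripper":{"type":"number"}}}},"force":{"type":"number"}},"required":["commands"]}

```bash
ls; mkdir -p pics; cat > h.py <<'E'
import numpy as np, cv2
from scipy.spatial.transform import Rotation as R
from plant import r, viewer
def snap(c,name=None):
    s=viewer.snapshot(c)
    if name: cv2.imwrite(f'pics/{name}.png',s['color'][:,:,::-1])
    return s
def K(s): return np.array([[s['fx'],0,s['cx']],[0,s['fy'],s['cy']],[0,0,1.]])
def Rc(s):
    a=np.array(s['attitude'],float)
    return R.from_quat(a).as_matrix() if a.size==4 else a.reshape(3,3)
def ray(s,px):
    u=cv2.undistortPoints(np.array(px,float).reshape(-1,1,2),K(s),np.array(s['distortion'],float)).reshape(-1,2)
    d=np.c_[u[:,0],-u[:,1],-np.ones(len(u))]
    return d@Rc(s).T   # scaled to unit depth
def at_z(s,px,z):
    d=ray(s,px); o=np.array(s['origin']); return o+d*((z-o[2])/d[:,2])[:,None]
def by_depth(s,px):
    px=np.array(px).reshape(-1,2); zz=np.array([s['z_map'][int(round(p[1])),int(round(p[0]))] for p in px])
    return np.array(s['origin'])+ray(s,px)*zz[:,None]
def cloud(s,mask):
    v,u=np.nonzero(mask&(s['z_map']>0)); px=np.c_[u,v]
    return np.array(s['origin'])+ray(s,px)*s['z_map'][v,u][:,None], px
def project(s,P):
    P=np.atleast_2d(P); c=(P-np.array(s['origin']))@Rc(s); c=c*[1,-1,-1]
    return cv2.projectPoints(c,np.zeros(3),np.zeros(3),K(s),np.array(s['distortion'],float))[0].reshape(-1,2)
E
python3 - <<'E'
from h import *
st=r.get_state(); print({k:np.round(v,4) for k,v in st.items()})
s=snap('top','top0'); t=snap('side','side0')
np.set_printoptions(precision=4,suppress=True)
for c,ss in (('top',s),('side',t)):
    print(c,ss['origin'],ss['attitude'],ss['fx'],ss['distortion'])
    for l in ['mount','mount_round','mount_low','stage','tray','seat','rail','stop','clip_pad']:
        for p in viewer.pinpoint(c,l)[:2]: print(l,p['conf'],p['at'],by_depth(ss,p['at'])[0])
cv2.imwrite('pics/both.png',np.vstack([s['color'],t['color']])[:,:,::-1][:768].copy())
E
```

```text
pics
{'clock': np.float64(0.0), 'q': array([ 1.2048,  0.69  , -0.1945,  1.5663,  0.1573,  0.9025, -0.2151]), 'qd': array([-0.0005, -0.0014, -0.0003,  0.002 ,  0.0011, -0.0016,  0.0004]), 'joint_torque': array([ 8.00000e-04, -5.27564e+01, -1.26690e+00, -1.53428e+01,
       -5.28000e-02,  6.70000e-03,  1.00000e-04]), 'tool_pos': array([ 0.243 , -0.5751,  0.2058]), 'eef_rot': array([ 9.801e-01,  1.986e-01, -3.000e-04, -9.000e-04]), 'contact_force': array([ 0.3061, -0.1307, -0.4544]), 'moment': array([-0.0295, -0.0027,  0.0764]), 'opening': np.float64(1.0055)}
top [ 0.2549 -0.0481  1.6792] [ 0.0712 -0.0706 -0.698   0.709 ] 493.1521411865401 [-0.1502  0.      0.      0.      0.    ]
mount 0.93 [290.3, 248.9] [ 0.3749 -0.1663  0.0362]
mount_round 0.6 [300.5, 188.4] [ 0.5798 -0.2002  0.0395]
mount_low 0.71 [295.7, 217.0] [ 0.4846 -0.1856  0.0189]
mount_low 0.56 [192.2, 202.5] [0.5232 0.1637 0.0532]
stage 0.81 [187.2, 202.0] [0.5259 0.1817 0.0456]
stage 0.59 [362.1, 261.8] [ 0.3352 -0.4104  0.018 ]
tray 0.79 [293.0, 213.3] [ 0.4975 -0.1766  0.016 ]
seat 0.83 [183.7, 199.0] [0.5361 0.1941 0.0
[... 298 characters left out ...]
     0.      0.      0.    ]
mount 0.58 [263.2, 241.4] [0.5352 0.1996 0.0438]
mount 0.53 [310.4, 180.8] [ 0.4034 -0.1529  0.0127]
mount_round 0.75 [215.0, 161.8] [ 0.7794 -0.1953  0.0339]
mount_round 0.44 [266.2, 171.7] [ 0.5759 -0.1878  0.0113]
mount_low 0.68 [289.6, 173.7] [ 0.4843 -0.1784  0.0183]
stage 0.88 [263.7, 249.1] [0.5295 0.2312 0.0451]
tray 0.84 [287.8, 176.3] [ 0.4901 -0.1678  0.0134]
seat 0.89 [262.2, 243.4] [0.5372 0.2083 0.044 ]
seat 0.58 [334.3, 147.3] [ 0.3124 -0.3974  0.0074]
rail 0.67 [244.1, 235.9] [0.5971 0.1861 0.045 ]
stop 0.85 [262.0, 248.4] [0.5354 0.2254 0.0408]
clip_pad 0.47 [262.5, 239.6] [0.5389 0.189  0.0399]
clip_pad 0.44 [266.1, 231.2] [0.5307 0.1653 0.0538]
```

View pics/top0.png

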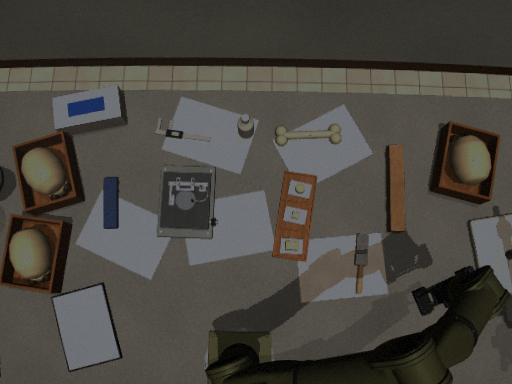

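The top view shows the tray at about (295,215), with the target at its lower end (291,247), and the stage at (187,202) with the rail towards the top. Next I plan a wrist view of the mount.

```bash
cat >> h.py <<'E'
np.set_printoptions(precision=4,suppress=True)
def tool():
    st=r.get_state(); return np.array(st['tool_pos']),R.from_quat(st['eef_rot'])
def rel(p,yaw=None,R0=None,p0=None):
    """row numbers to reach TCP p, tool x at world yaw (rad), pointing down"""
    P,Q=tool(); 
    tr=Q.inv().apply(np.array(p)-P)/0.15
    dr=np.zeros(3)
    if yaw is not None:
        T=R.from_euler('z',yaw)*R.from_euler('x',np.pi); dr=(Q.inv()*T).as_rotvec()/np.pi
    return tr,dr
E
python3 - <<'E'
from h import *
s=snap('wrist'); P,Q=tool()
print('cam in tool',Q.inv().apply(s['origin']-P),'view dir in tool',Q.inv().apply(-Rc(s)[:,2]),'up',Q.inv().apply(Rc(s)[:,1]),s['fx'],s['distortion'])
t=snap('top')
for l in ['mount','tray','stage']:
    o=viewer.outline_of('top',l)[0]; print(l,o['conf'],o['at'],cv2.minAreaRect(np.argwhere(o['pixels'])[:,::-1].astype(np.float32)))
    b=cv2.boxPoints(cv2.minAreaRect(np.argwhere(o['pixels'])[:,::-1].astype(np.float32)))
    print(at_z(t,b,0.04 if l=='stage' else 0.01)[:,:2])
print(rel([0.40,-0.19,0.26],0.0))
print(rel([0.40,-0.19,0.26],-0.17))
E
```

```text
cam in tool [ 0.0697  0.0006 -0.1775] view dir in tool [-0.2705 -0.0012  0.9627] up [0.9627 0.0002 0.2705] 265.2774106214793 [-0.0084  0.      0.      0.      0.    ]
mount 0.66 [288.6, 244.6] ((291.0, 245.5), (15.0, 22.0), 90.0)
[[ 0.4133 -0.1331]
 [ 0.4142 -0.2078]
 [ 0.3635 -0.2078]
 [ 0.3626 -0.1335]]
tray 0.84 [292.2, 207.2] ((294.8793640136719, 215.76023864746094), (34.77592086791992, 86.2387924194336), 7.883139133453369)
[[ 0.3518 -0.1057]
 [ 0.6476 -0.1442]
 [ 0.6325 -0.2642]
 [ 0.3372 -0.222 ]]
stage 0.9 [186.8, 204.7] ((188.31492614746094, 201.51658630371094), (57.55192184448242, 71.42745971679688), 3.012787342071533)
[[0.4109 0.2772]
 [0.6565 0.2772]
 [0.6486 0.0786]
 [0.4046 0.084 ]]
(array([ 1.963 , -1.962 , -0.3558]), array([ 0.    , -0.    ,  0.1273]))
(array([ 1.963 , -1.962 , -0.3558]), array([ 0.    , -0.    ,  0.1814]))
```

```bash
python3 - <<'E'
from h import *
a=rel([0.387,-0.168,0.20],np.deg2rad(82)); print(a, a[0]/2)
E
```

```text
(array([ 1.9403, -2.1309,  0.0442]), array([ 0.    ,  0.    , -0.3283])) [ 0.9701 -1.0655  0.0221]
```

Emit:
play_rows:
  commands:
    - {"delta_rot":[0,0,0],"travel":[0.3,-0.3,0],"gripper":1}
    - {"delta_rot":[0,0,0],"travel":[0.6,-0.6,0],"gripper":1}
    - {"delta_rot":[0,0,0],"travel":[0.97,-1,0],"gripper":1}
    - {"delta_rot":[0,0,0],"travel":[0.97,-1,0],"gripper":1}

```text
clock: 1.75
tool_pos: [0.3206, -0.3768, 0.2069]
eef_rot: [0.98, 0.201, 0.0, -0.001]
contact_force: [-0.2, -0.7, -0.4]
opening: 1.0
```

Emit:
play_rows:
  commands:
    - {"delta_rot":[0,0,-0.05],"travel":[0.3,-0.3,0],"gripper":1}
    - {"delta_rot":[0,0,-0.1],"travel":[0.6,-0.6,0],"gripper":1}
    - {"delta_rot":[0,0,-0.16],"travel":[0.97,-1,0.04],"gripper":1}
    - {"delta_rot":[0,0,-0.22],"travel":[0.97,-1,0.04],"gripper":1}
    - {"delta_rot":[0,0,-0.28],"travel":[0.97,-1,0.04],"gripper":1}
    - {"delta_rot":[0,0,-0.328],"travel":[0.97,-1,0.04],"gripper":1}
    - {"delta_rot":[0,0,-0.328],"travel":[0.97,-1,0.04],"gripper":1}
    - {"delta_rot":[0,0,-0.328],"travel":[0.97,-1,0.04],"gripper":1}

```text
clock: 2.75
tool_pos: [0.3946, -0.1863, 0.2007]
eef_rot: [0.756, 0.655, 0.0, 0.0]
contact_force: [0.1, -0.5, -0.3]
opening: 1.003
```

```bash
python3 - <<'E'
from h import *
P,Q=tool(); print(P,np.rad2deg(Q.as_euler('zyx')))
s=snap('wrist','w1')
for l in ['mount','mount_low','tray']:
    for o in viewer.outline_of('wrist',l)[:2]:
        c,_=cloud(s,o['pixels']); print(l,o['conf'],o['at'],c.min(0),c.max(0))
        if l=='mount':
            for lo,hi in ((.005,.015),(.028,.04)):
                q=c[(c[:,2]>lo)&(c[:,2]<hi)]
                if len(q)>9: print(len(q),np.median(q[:,2]),cv2.minAreaRect((q[:,:2]*1000).astype(np.float32)))
for p in viewer.pinpoint('wrist','mount')[:2]: print(p, at_z(s,p['at'],.005))
E
```

```text
[ 0.3946 -0.1863  0.2007] [-81.7755   0.013  179.9895]
mount 0.67 [247.0, 158.0] [ 0.3619 -0.2077  0.0034] [ 0.417  -0.1298  0.0365]
1268 0.009460368489587728 ((388.9507141113281, -168.82723999023438), (75.85848236083984, 51.88935470581055), 86.47980499267578)
717 0.03354107119083444 ((389.0485534667969, -168.93777465820312), (44.033023834228516, 27.96211814880371), 86.81411743164062)
mount_low 0.71 [321.1, 155.2] [ 0.4613 -0.2226  0.0047] [ 0.5259 -0.1402  0.022 ]
tray 0.75 [303.3, 146.7] [ 0.3391 -0.262  -0.0016] [ 0.655  -0.1057  0.0286]
{'at': [246.4, 158.2], 'conf': 0.55} [[ 0.3876 -0.1694  0.005 ]]
```

View pics/w1.png

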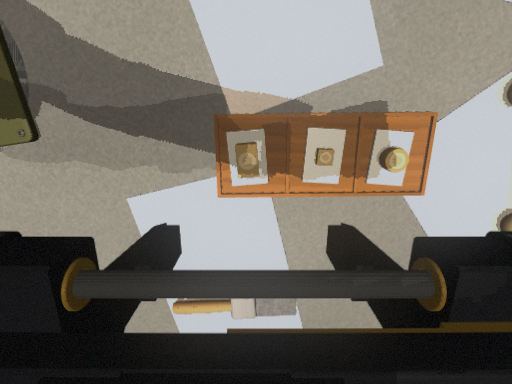

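The wrist view shows the tall oblong mount at (247,158), slightly turned in its well. The depth fit gives its centre as (0.389, -0.169) with the long side at 86.6°.

```bash
python3 - <<'E'
from h import *
print(rel([0.389,-0.169,0.0145],np.deg2rad(86.6)))
E
```

```text
(array([ 0.108 , -0.0532,  1.241 ]), array([ 0.    ,  0.0001, -0.0261]))
```

Emit:
play_rows:
  commands:
    - {"delta_rot":[0,0,-0.026],"travel":[0.108,-0.053,0.2],"gripper":0.4}
    - {"delta_rot":[0,0,-0.026],"travel":[0.108,-0.053,0.5],"gripper":0.4}
    - {"delta_rot":[0,0,-0.026],"travel":[0.108,-0.053,0.8],"gripper":0.4}
    - {"delta_rot":[0,0,-0.026],"travel":[0.108,-0.053,0.95],"gripper":0.4}
    - {"delta_rot":[0,0,-0.026],"travel":[0.108,-0.053,0.95],"gripper":0.4}
    - {"delta_rot":[0,0,-0.026],"travel":[0.108,-0.053,0.95],"gripper":0.4}

```text
clock: 3.75
tool_pos: [0.3894, -0.169, 0.0588]
eef_rot: [0.728, 0.686, 0.0, 0.0]
contact_force: [0.1, -0.7, -1.2]
opening: 0.702
```

```bash
python3 - <<'E'
from h import *
print(tool()[0],rel([0.389,-0.169,0.0145],np.deg2rad(86.6)))
s=snap('wrist','w2')
m=(s['z_map']>0)
c,px=cloud(s,m)
k=(abs(c[:,0]-.389)<.07)&(abs(c[:,1]+.169)<.06)
for lo,hi in ((.028,.042),):
    q=c[k&(c[:,2]>lo)&(c[:,2]<hi)]
    if len(q)>9: print(len(q),np.median(q[:,2]),cv2.minAreaRect((q[:,:2]*1000).astype(np.float32)))
E
```

```text
[ 0.3894 -0.169   0.0588] (array([ 0.0001, -0.0033,  0.2951]), array([0.0003, 0.0001, 0.0001]))
1816 0.033496936895595505 ((388.86114501953125, -168.87997436523438), (44.391387939453125, 27.544843673706055), 87.47229766845703)
```

Confirmed close up. Descend and grip.

Emit:
play_rows:
  commands:
    - {"delta_rot":[0,0,0],"travel":[0,0,0.15],"gripper":0.4}
    - {"delta_rot":[0,0,0],"travel":[0,0,0.29],"gripper":0.4}
    - {"delta_rot":[0,0,0],"travel":[0,0,0.295],"gripper":0.4}
    - {"delta_rot":[0,0,0],"travel":[0,0,0.295],"gripper":0.4}
    - {"delta_rot":[0,0,0],"travel":[0,0,0.295],"gripper":-0.6}
    - {"delta_rot":[0,0,0],"travel":[0,0,0.295],"gripper":-0.6}
    - {"delta_rot":[0,0,0],"travel":[0,0,0.295],"gripper":-0.6}
    - {"delta_rot":[0,0,0],"travel":[0,0,0.295],"gripper":-0.6}
    - {"delta_rot":[0,0,0],"travel":[0,0,0.295],"gripper":-0.6}
  force: 30

```text
clock: 4.92
tool_pos: [0.3891, -0.169, 0.014]
eef_rot: [0.728, 0.686, -0.0, 0.0]
contact_force: [0.0, -0.5, 0.6]
opening: 0.201
```

```bash
python3 - <<'E'
from h import *
st=r.get_state();print(st['opening'],st['tool_pos'])
s=snap('wrist','w3'); t=snap('side')
cv2.imwrite('pics/w3.png',np.hstack([s['color'][:,130:380],cv2.resize(t['color'][120:240,240:360],(384,384))])[:,:,::-1])
E
```

```text
0.20136941925920243 [ 0.3891 -0.169   0.014 ]
```

View pics/w3.png

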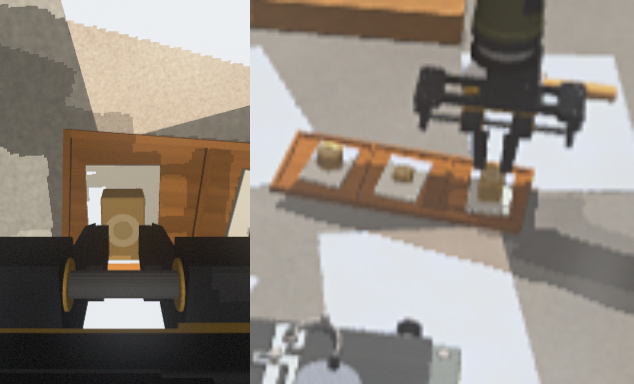

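The crop shows the fingers on both sides of the block at (103–145, 230). I'll command further shut to see whether they stall on it.

Emit:
play_rows:
  commands:
    - {"delta_rot":[0,0,0],"travel":[0,0,0],"gripper":-1}
    - {"delta_rot":[0,0,0],"travel":[0,0,0],"gripper":-1}
    - {"delta_rot":[0,0,0],"travel":[0,0,0],"gripper":-1}
    - {"delta_rot":[0,0,0],"travel":[0,0,0],"gripper":-1}

```text
clock: 5.52
tool_pos: [0.389, -0.169, 0.0139]
eef_rot: [0.728, 0.686, -0.0, 0.0]
contact_force: [-0.2, 0.8, 0.3]
opening: 0.007
```

```bash
python3 - <<'E'
from h import *
s=snap('wrist'); t=snap('side'); u=snap('top')
for c,ss in (('wrist',s),('side',t),('top',u)):
    for o in viewer.outline_of(c,'mount')[:1]:
        p,_=cloud(ss,o['pixels']); print(c,o['conf'],o['at'],p.min(0),p.max(0),np.median(p,0))
        q=p[(p[:,2]>.028)&(p[:,2]<.04)]
        if len(q)>3: print(len(q),cv2.minAreaRect((q[:,:2]*1000).astype(np.float32)))
cv2.imwrite('pics/w4.png',np.hstack([s['color'][100:340,130:370],cv2.resize(t['color'][130:210,270:350],(400,400),interpolation=cv2.INTER_NEAREST)[:240] if 0 else cv2.resize(t['color'][140:200,280:340],(240,240))])[:,:,::-1])
# depth of finger region
c,px=cloud(s,s['z_map']>0)
k=(abs(c[:,0]-.389)<.04)&(abs(c[:,1]+.169)<.06)&(c[:,2]<.1)
H=np.full((12,9),np.nan)
for i in range(12):
    for j in range(9):
        m=k&(abs(c[:,1]-(-.115-.01*i))<.005)&(abs(c[:,0]-(.349+.01*j))<.005)
        if m.sum(): H[i,j]=np.median(c[m,2])*1000
print(np.round(H))
E
```

```text
wrist 0.76 [252.2, 194.6] [ 0.3625 -0.1856  0.0028] [ 0.4177 -0.1296  0.0503] [ 0.39   -0.1484  0.0098]
1263 ((389.513427734375, -155.79615783691406), (18.469741821289062, 27.593236923217773), 86.97197723388672)
side 0.67 [313.9, 178.6] [ 0.3604 -0.2052  0.0033] [ 0.4129 -0.1273  0.0396] [ 0.388  -0.1502  0.0127]
49 ((387.9637756347656, -162.3811798095703), (38.25035858154297, 26.969364166259766), 83.94697570800781)
[[ 9.  5.  5.  5.  5.  8.  8.  8.  8.]
 [ 9.  5.  5.  4.  4.  4.  4.  5.  5.]
 [ 9.  4.  9.  9.  9.  9.  9.  5.  4.]
 [ 9.  4.  9. 13. 18. 14.  9.  5.  4.]
 [ 6.  4.  9. 58. 34. 52.  9.  5.  4.]
 [ 5.  4.  9. 59. 68. 69.  9.  4.  4.]
 [ 5.  5.  9. 94. 90. 93.  9.  4.  4.]
 [ 4.  5.  9. nan nan 93.  9.  4.  4.]
 [nan nan nan nan nan nan nan nan nan]
 [nan nan nan nan nan nan nan nan nan]
 [nan nan nan nan nan nan nan nan nan]
 [nan nan nan nan nan nan nan nan nan]]
```

View pics/w4.png

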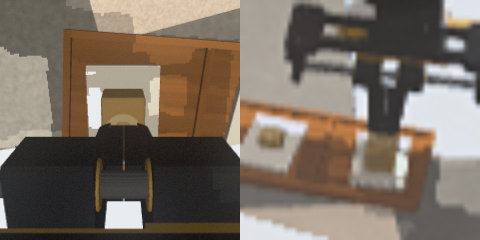

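```bash
python3 - <<'E'
from h import *
t=snap('side')
c,px=cloud(t,t['z_map']>0)
k=(abs(c[:,0]-.389)<.03)&(c[:,1]>-.2)&(c[:,1]<-.12)&(c[:,2]<.12)
for lo in range(0,120,6):
    m=k&(c[:,2]*1000>=lo)&(c[:,2]*1000<lo+6)
    if m.sum(): print(lo,m.sum(),c[m][:,:2].min(0),c[m][:,:2].max(0),px[m].mean(0), t['color'][px[m][:,1],px[m][:,0]].mean(0))
P,Q=tool(); print(project(t,[P,P+[0,0,.02],P+[0,0,.04]]))
E
```

```text
0 34 [ 0.3593 -0.198 ] [ 0.4189 -0.1215] [314.2941 184.2647] [118.7941  96.6765  79.7647]
6 93 [ 0.3591 -0.2   ] [ 0.4186 -0.1207] [314.1398 181.5914] [152.4624 143.9355 134.5699]
12 40 [ 0.3636 -0.1991] [ 0.4123 -0.1292] [314.8 181. ] [160.15  153.4   142.425]
18 9 [ 0.3754 -0.1534] [ 0.4017 -0.1417] [313.8889 180.3333] [113.3333  95.4444  70.3333]
24 11 [ 0.3759 -0.1522] [ 0.4023 -0.1439] [314.2727 179.2727] [111.7273  93.7273  69.3636]
30 38 [ 0.3735 -0.1811] [ 0.4027 -0.1443] [315.3947 175.3947] [115.9737  98.2368  74.0263]
36 8 [ 0.381  -0.1712] [ 0.3995 -0.1415] [314.  175.5] [122.625 103.875  76.875]
42 3 [ 0.3821 -0.1651] [ 0.3969 -0.163 ] [314.6667 172.    ] [52.     51.3333 52.6667]
48 4 [ 0.3749 -0.1641] [ 0.4009 -0.1602] [315.5  171.75] [54.25 52.75 53.25]
54 9 [ 0.3754 -0.1631] [ 0.4013 -0.1565] [315.2222 170.8889] [55.3333 53.5556 53.2222]
60 16 [ 0.3758 -0.1732] [ 0.402  -0.1549] [315.8125 169.25  ] [56.5625 54.875  54.8125]
66 7 [ 0.3728 -0.1654] [ 0.3985 -0.155 ] [316.1429 168.2857] [58.4286 56.4286 56.5714]
72 12 [ 0.3732 -0.1652] [ 0.4024 -0.1541] [316.1667 167.    ] [56.     54.3333 54.3333]
78 9 [ 0.3737 -0.1617] [ 0.4028 -0.1569] [315.4444 165.6667] [53.2222 50.7778 50.3333]
84 15 [ 0.3743 -0.1819] [ 0.4038 -0.1543] [315.9333 163.8667] [57.8667 55.8667 56.2   ]
90 17 [ 0.3748 -0.1747] [ 0.4042 -0.1555] [316.1176 162.4118] [68.1765 67.0588 67.8824]
96 3 [ 0.3716 -0.1587] [ 0.4007 -0.1541] [316.     162.3333] [60.     58.3333 59.    ]
108 1 [ 0.3728 -0.1401] [ 0.3728 -0.1401] [321. 162.] [51. 49. 48.]
114 14 [ 0.3624 -0.1407] [ 0.4159 -0.1332] [315.7857 161.0714] [53.0714 51.3571 50.9286]
[[314.4265 178.2209]
 [314.8672 174.0829]
 [315.315  169.8723]]
```

Emit:
play_rows:
  commands:
    - {"delta_rot":[0,0,0],"travel":[0,0,-0.1],"gripper":0.0}
    - {"delta_rot":[0,0,0],"travel":[0,0,-0.1],"gripper":0.0}
    - {"delta_rot":[0,0,0],"travel":[0,0,-0.1],"gripper":0.0}
    - {"delta_rot":[0,0,0],"travel":[0,0,-0.1],"gripper":0.0}

```text
clock: 6.38
tool_pos: [0.3889, -0.169, 0.0286]
eef_rot: [0.727, 0.686, -0.0, -0.0]
contact_force: [-0.5, -0.4, 0.2]
opening: 0.434
```

```bash
python3 - <<'E'
from h import *
t=snap('side'); s=snap('wrist'); P,Q=tool(); print(P,r.get_state()['opening'])
for n,ss in (('side',t),('wrist',s)):
    c,px=cloud(ss,ss['z_map']>0); col=ss['color'][px[:,1],px[:,0]].max(1)
    for sg in (1,-1):
        k=(abs(c[:,0]-P[0]-sg*.03)<.03)&(abs(c[:,1]-P[1])<.03)&(c[:,2]<.15)&(c[:,2]>.036)
        print(n,sg,k.sum()); 
        for lo in range(36,80,4):
            m=k&(c[:,2]*1000>=lo)&(c[:,2]*1000<lo+4)
            if m.sum(): print(lo,m.sum(),c[m].min(0),c[m].max(0),col[m].mean())
w=s['color'].copy(); T=t['color'].copy()
for i,a in enumerate((0,.01,.02,.03)):
    for (x,y) in project(s,P+[0,0,a]): cv2.drawMarker(w,(int(x),int(y)),(255,60*i,0),0,8,1)
    for (x,y) in project(t,P+[0,0,a]): T[int(round(y)),int(round(x))]=(255,60*i,0)
cv2.imwrite('pics/w5.png',np.hstack([w[100:340,130:370],cv2.resize(T[145:195,290:340],(480,480),interpolation=cv2.INTER_NEAREST)[120:360]])[:,:,::-1])
E
```

```text
[ 0.3889 -0.1689  0.0286] 0.4986934611368054
side 1 122
36 11 [ 0.3893 -0.1836  0.0361] [ 0.4005 -0.1443  0.0395] 132.72727272727272
64 4 [ 0.4093 -0.1694  0.0641] [ 0.4167 -0.1591  0.0677] 53.75
68 5 [ 0.4068 -0.179   0.0686] [ 0.421 -0.163  0.072] 70.2
72 2 [ 0.41   -0.1637  0.0731] [ 0.4173 -0.1614  0.0756] 54.0
76 1 [ 0.4137 -0.1592  0.0768] [ 0.4137 -0.1592  0.0768] 58.0
side -1 96
36 7 [ 0.3775 -0.1786  0.0364] [ 0.3888 -0.1473  0.0383] 128.14285714285714
60 2 [ 0.3612 -0.1606  0.0625] [ 0.3649 -0.1588  0.0635] 62.5
64 5 [ 0.3577 -0.1641  0.0641] [ 0.3688 -0.1564  0.0662] 84.8
68 3 [ 0.3582 -0.1642  0.0691] [ 0.3656 -0.1565  0.0706] 54.666666666666664
72 3 [ 0.3548 -0.1619  0.0722] [ 0.3624 -0.1596  0.0753] 89.66666666666667
wrist 1 12143
56 13 [ 0.4108 -0.1669  0.0586] [ 0.4192 -0.161   0.06  ] 64.0
60 75 [ 0.41   -0.1804  0.0602] [ 0.4237 -0.1604  0.064 ] 49.88
64 96 [ 0.4102 -0.1781  0.064 ] [ 0.4248 -0.1603  0.068 ] 47.645833333333336
68 101 [ 0.4099 -0.1798  0.068 ] [ 0.4249 -0.1604  0.0719] 46.71287128712871
72 122 [ 0.4098 -0.179   0.072 ] [ 0.4253 -0.1603  0.076 ] 46.295081967213115
76 149 [ 0.4099 -0.1795  0.076 ] [ 0.4255 -0.1603  0.08  ] 46.67785234899329
wrist -1 10436
56 7 [ 0.3607 -0.1593  0.0594] [ 0.3682 -0.1575  0.0599] 65.42857142857143
60 80 [ 0.358  -0.1767  0.0602] [ 0.3687 -0.1567  0.064 ] 56.2625
64 94 [ 0.3553 -0.1771  0.0641] [ 0.3689 -0.1565  0.068 ] 48.97872340425532
68 109 [ 0.3552 -0.1775  0.068 ] [ 0.369  -0.1565  0.072 ] 47.788990825688074
72 117 [ 0.3545 -0.1763  0.072 ] [ 0.3689 -0.1565  0.076 ] 47.34188034188034
76 148 [ 0.3544 -0.177   0.0761] [ 0.3689 -0.1564  0.08  ] 47.101351351351354
```

View pics/w5.png

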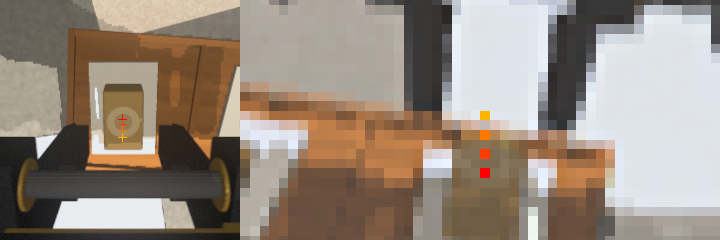

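The overlay shows the fingertips actually sit about 30 mm above the reported TCP: in the left crop they are at (85,140) and (165,140). That is why they closed above the block. I'll go lower and allow for the offset.

Emit:
play_rows:
  commands:
    - {"delta_rot":[0,0,0],"travel":[0,0,0.1],"gripper":0.0}
    - {"delta_rot":[0,0,0],"travel":[0,0,0.18],"gripper":0.0}
    - {"delta_rot":[0,0,0],"travel":[0,0,0.22],"gripper":0.0}
    - {"delta_rot":[0,0,0],"travel":[0,0,0.22],"gripper":0.0}

```text
clock: 6.98
tool_pos: [0.3886, -0.1687, -0.0045]
eef_rot: [0.728, 0.686, 0.0, -0.001]
contact_force: [-0.2, -0.2, 0.3]
opening: 0.498
```

```bash
cat >> h.py <<'E'
def tips():
    s=snap('wrist'); P,Q=tool(); c,px=cloud(s,s['z_map']>0); col=s['color'][px[:,1],px[:,0]].max(1)
    b=Q.inv().apply(c-P)
    for sg in (1,-1):
        k=(sg*b[:,1]>.008)&(sg*b[:,1]<.05)&(abs(b[:,0])<.02)&(b[:,2]>-.06)&(col<75)
        q=b[k]; z=np.percentile(q[:,2],98); n=q[q[:,2]>z-.012]
        print('tip',sg,k.sum(),'tool z 98%',z,'inner/outer y',np.percentile(n[:,1],[3,97]),'x',np.percentile(n[:,0],[3,97]),'world z',P[2]-z)
    return s
E
python3 - <<'E'
from h import *
tips(); st=r.get_state(); print(st['tool_pos'],st['opening'],st['contact_force'])
E
```

```text
tip 1 927 tool z 98% -0.03201525868931102 inner/outer y [0.0223 0.0351] x [-0.0071  0.0104] world z 0.02785952754848104
tip -1 944 tool z 98% -0.011224721916525954 inner/outer y [-0.0475 -0.035 ] x [-0.0086  0.0187] world z 0.007068990775695972
[ 0.3888 -0.1688 -0.0042] 0.5063554900844178 [-0.4042 -0.3118 -0.2818]
```

Emit:
play_rows:
  commands:
    - {"delta_rot":[0,0,0],"travel":[0,0,0.04],"gripper":0.0}
    - {"delta_rot":[0,0,0],"travel":[0,0,0.073],"gripper":0.0}
    - {"delta_rot":[0,0,0],"travel":[0,0,0.073],"gripper":0.0}
    - {"delta_rot":[0,0,0],"travel":[0,0,0.073],"gripper":-0.7}
    - {"delta_rot":[0,0,0],"travel":[0,0,0.073],"gripper":-0.7}
    - {"delta_rot":[0,0,0],"travel":[0,0,0.073],"gripper":-0.7}
    - {"delta_rot":[0,0,0],"travel":[0,0,0.073],"gripper":-0.7}
  force: 25

```text
clock: 7.9
tool_pos: [0.389, -0.169, -0.015]
eef_rot: [0.728, 0.686, -0.0, 0.0]
contact_force: [-0.8, 0.3, 1.1]
opening: 0.319
```

```bash
python3 - <<'E'
from h import *
s=tips(); st=r.get_state(); print(st['tool_pos'],st['opening'],st['contact_force'])
E
```

```text
tip 1 736 tool z 98% -0.03308665715473109 inner/outer y [0.0156 0.0277] x [0.0079 0.0104] world z 0.018102463148953966
tip -1 797 tool z 98% -0.020823357598204466 inner/outer y [-0.0404 -0.0177] x [-0.0116  0.018 ] world z 0.005839163592427345
[ 0.389 -0.169 -0.015] 0.31606920553712603 [0.1897 0.5197 0.3569]
```

Emit:
play_rows:
  commands:
    - {"delta_rot":[0,0,0],"travel":[0,0,-0.1],"gripper":-0.7}
    - {"delta_rot":[0,0,0],"travel":[0,0,-0.35],"gripper":-0.7}
    - {"delta_rot":[0,0,0],"travel":[0,0,-0.65],"gripper":-0.7}
    - {"delta_rot":[0,0,0],"travel":[0,0,-0.95],"gripper":-0.7}
    - {"delta_rot":[0,0,0],"travel":[0,0,-1],"gripper":-0.7}
    - {"delta_rot":[0,0,0],"travel":[0,0,-1],"gripper":-0.7}

```text
clock: 8.7
tool_pos: [0.39, -0.1694, 0.1365]
eef_rot: [0.728, 0.686, 0.001, 0.002]
contact_force: [-0.0, 0.1, -1.1]
opening: 0.314
```

```bash
python3 - <<'E'
from h import *
st=r.get_state(); print(st['tool_pos'],st['opening'],st['contact_force'])
print(rel([0.53,0.06,0.20],np.deg2rad(89)))
E
```

```text
[ 0.39   -0.1694  0.1365] 0.3144475056825379 [-0.0117  0.1022 -1.0648]
(array([ 1.5819,  0.8422, -0.4211]), array([ 0.0013,  0.0003, -0.0135]))
```

Emit:
play_rows:
  commands:
    - {"delta_rot":[0,0,0],"travel":[0.2,0.1,-0.1],"gripper":-0.7}
    - {"delta_rot":[0,0,0],"travel":[0.5,0.27,-0.25],"gripper":-0.7}
    - {"delta_rot":[0,0,-0.013],"travel":[0.8,0.43,-0.42],"gripper":-0.7}
    - {"delta_rot":[0,0,-0.013],"travel":[1,0.6,-0.42],"gripper":-0.7}
    - {"delta_rot":[0,0,-0.013],"travel":[1,0.84,-0.42],"gripper":-0.7}
    - {"delta_rot":[0,0,-0.013],"travel":[1,0.84,-0.42],"gripper":-0.7}

```text
clock: 9.45
tool_pos: [0.5254, -0.0266, 0.1961]
eef_rot: [0.714, 0.7, -0.0, 0.0]
contact_force: [-0.7, -0.5, -1.4]
opening: 0.317
```

Emit:
play_rows:
  commands:
    - {"delta_rot":[0,0,0],"travel":[0.25,0,0],"gripper":-0.7}
    - {"delta_rot":[0,0,0],"travel":[0.5,0,0],"gripper":-0.7}
    - {"delta_rot":[0,0,0],"travel":[0.58,0,0],"gripper":-0.7}
    - {"delta_rot":[0,0,0],"travel":[0.58,0,0],"gripper":-0.7}
    - {"delta_rot":[0,0,0],"travel":[0.58,0,0],"gripper":-0.7}

```text
clock: 10.07
tool_pos: [0.5248, 0.0581, 0.1973]
eef_rot: [0.714, 0.7, -0.001, 0.0]
contact_force: [0.0, 0.2, -0.1]
opening: 0.318
```

```bash
python3 - <<'E'
from h import *
st=r.get_state(); print(st['tool_pos'],st['opening'],st['contact_force'])
s=snap('wrist'); np.savez('stage1.npz',**{k:np.array(v) for k,v in s.items()})
im=s['color'].copy()
for l in ['seat','rail','stop','clip_pad','stage']:
    for p in viewer.pinpoint('wrist',l)[:2]:
        print(l,p['conf'],p['at'],'depth',by_depth(s,p['at'])[0],'z40',at_z(s,p['at'],.04)[0])
for l in ['stage','stop','rail']:
    for o in viewer.outline_of('wrist',l)[:1]:
        c,_=cloud(s,o['pixels']); print(l,o['conf'],o['at'],c.min(0),c.max(0))
cv2.imwrite('pics/s1.png',cv2.resize(im[:260,60:450],(780,520))[:,:,::-1])
E
```

```text
[0.5248 0.0581 0.1973] 0.31788287357281375 [ 0.0384  0.16   -0.0688]
seat 0.66 [264.2, 62.3] depth [0.5402 0.1894 0.0404] z40 [0.5402 0.1895 0.04  ]
seat 0.17 [295.1, 317.9] depth [ 0.5867 -0.1805  0.0217] z40 [ 0.5836 -0.1645  0.04  ]
rail 0.55 [308.3, 60.8] depth [0.5269 0.1275 0.3746] z40 [0.591 0.19  0.04 ]
stop 0.75 [256.1, 21.3] depth [0.5316 0.2302 0.0438] z40 [0.5316 0.2314 0.04  ]
clip_pad 0.97 [257.5, 83.4] depth [0.5319 0.1653 0.0535] z40 [0.5321 0.1669 0.04  ]
stage 0.78 [260.8, 64.7] depth [0.5362 0.1871 0.0396] z40 [0.5362 0.187  0.04  ]
stage 0.87 [254.2, 68.5] [ 0.4057  0.0818 -0.0026] [0.6685 0.2637 0.0632]
stop 0.64 [252.9, 72.2] [ 0.4049  0.0813 -0.003 ] [0.6689 0.269  0.0632]
rail 0.77 [257.3, 75.2] [ 0.4057  0.0813 -0.0018] [0.6681 0.2637 0.0632]
```

View pics/s1.png

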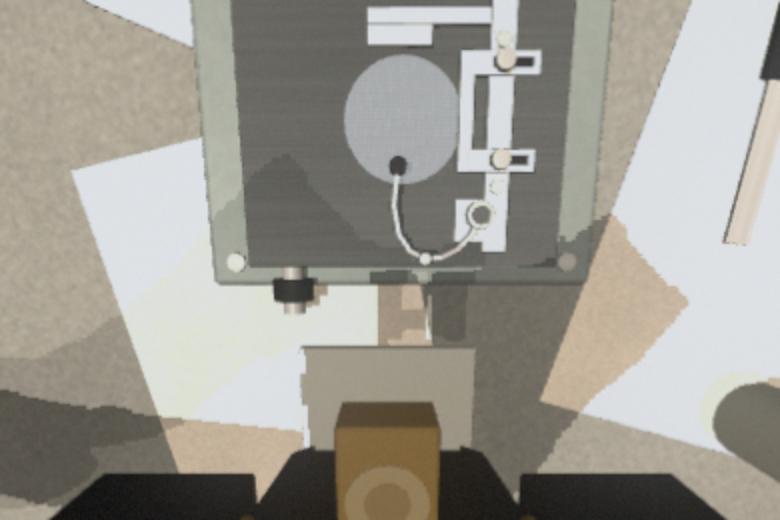

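The wrist view shows the fence's left face at about x=460, y=50–172, the stop at (405,30), and the clip pad at (398,165) with its arm bowing towards the gripper. The held slide is square at the bottom. Next I orthorectify for exact lines.

```bash
python3 - <<'E'
from h import *
s=dict(np.load('stage1.npz')); s={k:(float(v) if v.ndim==0 else v) for k,v in s.items()}
def ortho(z,x0=.46,x1=.66,y0=.09,y1=.29,m=.0004):
    ys,xs=np.mgrid[y1:y0:-m,x0:x1:m]; P=np.c_[xs.ravel(),ys.ravel(),np.full(xs.size,z)]
    uv=project(s,P).reshape(*xs.shape,2).astype(np.float32)
    return cv2.remap(s['color'],uv[...,0],uv[...,1],cv2.INTER_LINEAR)
A=ortho(.048)
cv2.imwrite('pics/ortho48.png',A[:,:,::-1])
E=cv2.resize(A[0:500,:],None,fx=1.2,fy=1.2)
cv2.imwrite('pics/o.png',E[:,:,::-1])
# depth: bands
c,px=cloud(s,s['z_map']>0); k=(c[:,0]>.46)&(c[:,0]<.66)&(c[:,1]>.1)&(c[:,1]<.29)
for n,lo,hi,x0,x1,y0,y1 in (('fence',.0455,.0505,.54,.60,.15,.26),('stop',.042,.0465,.5,.56,.215,.28),('pad',.051,.056,.52,.545,.15,.18),('stageface',.038,.042,.4,.7,.0,.3)):
    q=c[k&(c[:,2]>lo)&(c[:,2]<hi)&(c[:,0]>x0)&(c[:,0]<x1)&(c[:,1]>y0)&(c[:,1]<y1)]
    if len(q)>3: print(n,len(q),np.median(q,0),q.min(0),q.max(0))
E
```

```text
fence 889 [0.5761 0.1991 0.0473] [0.5435 0.1501 0.0455] [0.6    0.2485 0.0504]
stop 614 [0.537  0.2392 0.0435] [0.5032 0.2153 0.042 ] [0.5599 0.2475 0.0461]
pad 87 [0.5325 0.1648 0.0529] [0.529  0.1509 0.0511] [0.5381 0.1711 0.0551]
stageface 15352 [0.5306 0.1852 0.0396] [0.46   0.1001 0.038 ] [0.6321 0.2539 0.042 ]
```

View pics/o.png

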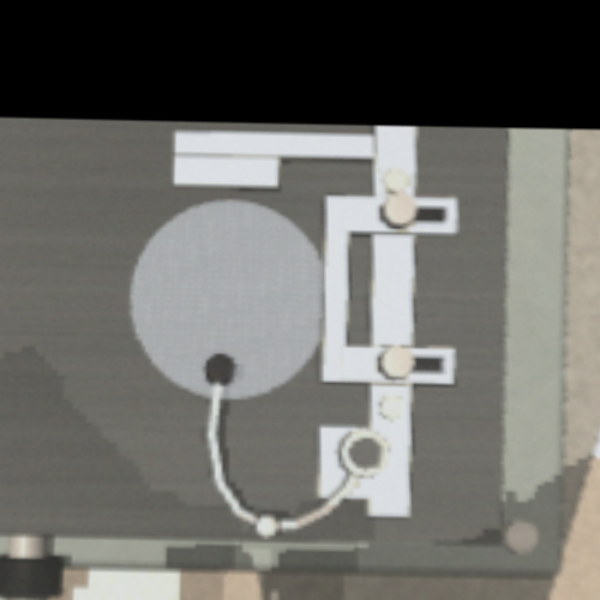

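```bash
cat >> h.py <<'E'
yaw=-0.022; seat=np.array([.5363,.1915,.040]); ex=np.array([np.cos(yaw),np.sin(yaw),0]); ey=np.array([-np.sin(yaw),np.cos(yaw),0])
def W(dx,dy,h):  # TCP world for slide centre at stage (dx,dy) mm, underside h mm above face
    return seat+ex*dx/1e3+ey*dy/1e3+[0,0,h/1e3-.020]
def go(dx,dy,h): 
    a=rel(W(dx,dy,h),np.pi/2+yaw); print('travel',a[0],'rot',a[1]); 
def where():
    st=r.get_state(); P=np.array(st['tool_pos']); d=P-seat; f=np.array(st['contact_force'])
    print('stage dx,dy,h',d@ex*1e3,d@ey*1e3,(d[2]+.02)*1e3,'F',f@ex,f@ey,f[2],'open',st['opening']*88,'t',st['clock'],'yaw',np.rad2deg(2*np.arctan2(st['eef_rot'][1],st['eef_rot'][0]))-90)
E
python3 - <<'E'
from h import *
s=dict(np.load('stage1.npz')); s={k:(float(v) if v.ndim==0 else v) for k,v in s.items()}
c,px=cloud(s,s['z_map']>0)
for n,x0,x1,y0,y1 in (('strip',.53,.575,.240,.25),('stop',.522,.55,.231,.235),('face',.48,.51,.18,.23),('fence',.569,.575,.17,.22),('rail',.587,.593,.18,.21)):
    k=(c[:,0]>x0)&(c[:,0]<x1)&(c[:,1]>y0)&(c[:,1]<y1); print(n,k.sum(),np.percentile(c[k,2],[5,50,95]) if k.sum() else '')
# held plate: yaw and centre in tool frame
P,Q=tool(); b=Q.inv().apply(c-P); k=(abs(b[:,0])<.06)&(abs(b[:,1])<.04)&(b[:,2]>-.03)&(b[:,2]<-.021+.004)
q=b[k&(b[:,0]>.02)]; print('plate',len(q),np.median(q,0),q.min(0),q.max(0),cv2.minAreaRect((q[:,:2]*1e3).astype(np.float32)))
where(); go(0,25,80)
E
```

```text
strip 395 [0.039  0.0431 0.0448]
stop 104 [0.0422 0.0434 0.0448]
face 1263 [0.0382 0.0395 0.0409]
fence 261 [0.0462 0.0474 0.0487]
rail 152 [0.043  0.0444 0.0456]
plate 2400 [ 0.0285 -0.0001 -0.0236] [ 0.02   -0.0259 -0.0299] [ 0.0361  0.0261 -0.0192] ((28.068096160888672, 0.1131134033203125), (16.136960983276367, 52.02912902832031), 0.022830385714769363)
stage dx,dy,h -8.229829840246968 -131.59897978462516 177.9392278514306 F 0.23210424414395492 0.6959616516712592 -0.8825935940264025 open 27.6073457012958 t 10.525 yaw -1.0540796160881882
travel [1.0439 0.0586 0.6528] rot [0.     0.     0.0011]
```

Emit:
play_rows:
  commands:
    - {"delta_rot":[0,0,0],"travel":[0.25,0.02,0.1],"gripper":-0.7}
    - {"delta_rot":[0,0,0],"travel":[0.55,0.04,0.2],"gripper":-0.7}
    - {"delta_rot":[0,0,0],"travel":[0.85,0.06,0.4],"gripper":-0.7}
    - {"delta_rot":[0,0,0],"travel":[1,0.06,0.65],"gripper":-0.7}
    - {"delta_rot":[0,0,0],"travel":[1,0.06,0.65],"gripper":-0.7}
    - {"delta_rot":[0,0,0],"travel":[1,0.06,0.65],"gripper":-0.7}

```text
clock: 11.28
tool_pos: [0.5374, 0.2091, 0.101]
eef_rot: [0.714, 0.7, -0.0, 0.001]
contact_force: [-0.0, -0.7, -1.1]
opening: 0.312
```

```bash
python3 - <<'E'
from h import *
where(); go(0,27,15); go(0,27,6)
E
```

```text
stage dx,dy,h 0.6789382412323935 17.634751231470478 81.02288790062349 F 0.005848606335922617 -0.6737134514972645 -1.061425629846433 open 27.464140941938965 t 11.275 yaw -1.0905461482775678
travel [ 0.0628 -0.0046  0.4401] rot [0.0002 0.0003 0.0009]
travel [ 0.0629 -0.0047  0.5001] rot [0.0002 0.0003 0.0009]
```

Emit:
play_rows:
  commands:
    - {"delta_rot":[0,0,0.001],"travel":[0.063,-0.005,0.1],"gripper":-0.7}
    - {"delta_rot":[0,0,0.001],"travel":[0.063,-0.005,0.25],"gripper":-0.7}
    - {"delta_rot":[0,0,0.001],"travel":[0.063,-0.005,0.4],"gripper":-0.7}
    - {"delta_rot":[0,0,0.001],"travel":[0.063,-0.005,0.46],"gripper":-0.7}
    - {"delta_rot":[0,0,0.001],"travel":[0.063,-0.005,0.495],"gripper":-0.7}
    - {"delta_rot":[0,0,0.001],"travel":[0.063,-0.005,0.495],"gripper":-0.7}
    - {"delta_rot":[0,0,0.001],"travel":[0.063,-0.005,0.495],"gripper":-0.7}
  force: 35

```text
clock: 12.15
tool_pos: [0.5367, 0.2199, 0.0268]
eef_rot: [0.715, 0.7, 0.001, 0.0]
contact_force: [0.2, 0.2, -1.0]
opening: 0.314
```

```bash
python3 - <<'E'
from h import *
where(); go(0,-3,6.5)
t=snap('side','side1'); cv2.imwrite('pics/side1.png',cv2.resize(t['color'][190:290,190:330],(784,560),interpolation=cv2.INTER_CUBIC)[:,:,::-1])
E
```

```text
stage dx,dy,h -0.19636771097645558 28.365473103287737 6.807879802276404 F 0.19948420628575259 0.20103880396498894 -1.000511003568968 open 27.589490099461717 t 12.15 yaw -1.2237503259197524
travel [-0.2091  0.0012  0.0019] rot [ 0.0003 -0.0002  0.0002]
```

View pics/side1.png

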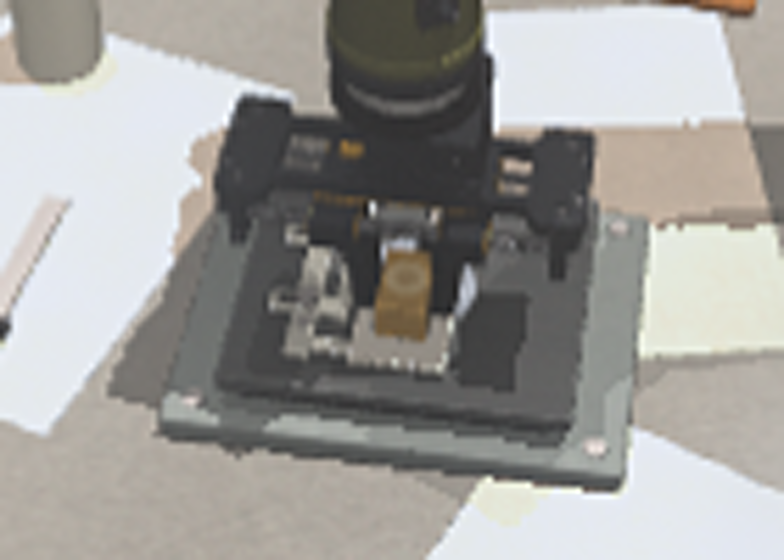

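The side view shows the slide low over the stop end, with the block at (405,290) and the fingers clear of the fence on the left. I'll now draw the arm back with the slide's end.

Emit:
play_rows:
  commands:
    - {"delta_rot":[0,0,0],"travel":[-0.03,0.001,0.002],"gripper":-0.7}
    - {"delta_rot":[0,0,0],"travel":[-0.06,0.001,0.002],"gripper":-0.7}
    - {"delta_rot":[0,0,0],"travel":[-0.09,0.001,0.002],"gripper":-0.7}
    - {"delta_rot":[0,0,0],"travel":[-0.12,0.001,0.002],"gripper":-0.7}
    - {"delta_rot":[0,0,0],"travel":[-0.14,0.001,0.002],"gripper":-0.7}
    - {"delta_rot":[0,0,0],"travel":[-0.14,0.001,0.002],"gripper":-0.7}

```text
clock: 12.95
tool_pos: [0.5348, 0.2016, 0.0261]
eef_rot: [0.714, 0.7, 0.001, -0.002]
contact_force: [-2.1, 5.0, -1.3]
opening: 0.314
```

```bash
python3 - <<'E'
from h import *
where(); go(0,-3,6.5)
E
```

```text
stage dx,dy,h -1.6877948746878735 10.040555518245364 6.104214351555868 F -2.2340316361913284 4.932298380818675 -1.2639658446584692 open 27.61427617191159 t 12.95 yaw -1.1258531825483118
travel [-0.0869  0.011  -0.0031] rot [-0.0003 -0.0016  0.0007]
```

Emit:
play_rows:
  commands:
    - {"delta_rot":[0,0,0],"travel":[-0.03,0,0],"gripper":-0.7}
    - {"delta_rot":[0,0,0],"travel":[-0.06,0,0],"gripper":-0.7}
    - {"delta_rot":[0,0,0],"travel":[-0.09,0,0],"gripper":-0.7}
    - {"delta_rot":[0,0,0],"travel":[-0.09,0,0],"gripper":-0.7}
    - {"delta_rot":[0,0,0],"travel":[-0.09,0,0],"gripper":-0.7}

```text
clock: 13.58
tool_pos: [0.5345, 0.1888, 0.0261]
eef_rot: [0.714, 0.7, 0.002, -0.002]
contact_force: [-2.4, 6.0, -0.7]
opening: 0.315
```

```bash
python3 - <<'E'
from h import *
where(); s=snap('wrist')
c,px=cloud(s,s['z_map']>0); P,Q=tool(); b=Q.inv().apply(c-P)
q=b[(b[:,0]>.022)&(b[:,0]<.06)&(abs(b[:,1])<.024)]
for lo in range(22,60,2):
    m=(q[:,0]*1e3>=lo)&(q[:,0]*1e3<lo+2)
    if m.sum(): print(lo,m.sum(),P[2]*1e3-np.median(q[m,2])*1e3-40)
cv2.imwrite('pics/w6.png',cv2.resize(s['color'][60:260,140:400],(780,600))[:,:,::-1])
E
```

```text
stage dx,dy,h -1.7035761346954734 -2.7508149165687357 6.128289111121402 F -2.5689638953276654 5.956516589772266 -0.7411550400049338 open 27.704902745805494 t 13.575 yaw -1.107227266431309
22 9809 118.97710189945644
24 2361 97.88362523005367
26 1279 96.40662268051452
28 801 95.78416996248072
30 709 92.81984978385296
32 1162 96.19636985478701
34 279 10.587300095632052
36 497 9.989412818889292
38 301 -0.6901374075801812
40 196 1.7551653228071302
42 248 3.0298935939015337
44 234 2.917619378557575
46 251 2.8625696719609053
48 283 3.0780771370811166
50 236 2.876696792479514
52 270 2.979340866112878
54 275 3.106176703863362
56 244 2.932585401424248
58 305 0.05045865103856784
```

View pics/w6.png

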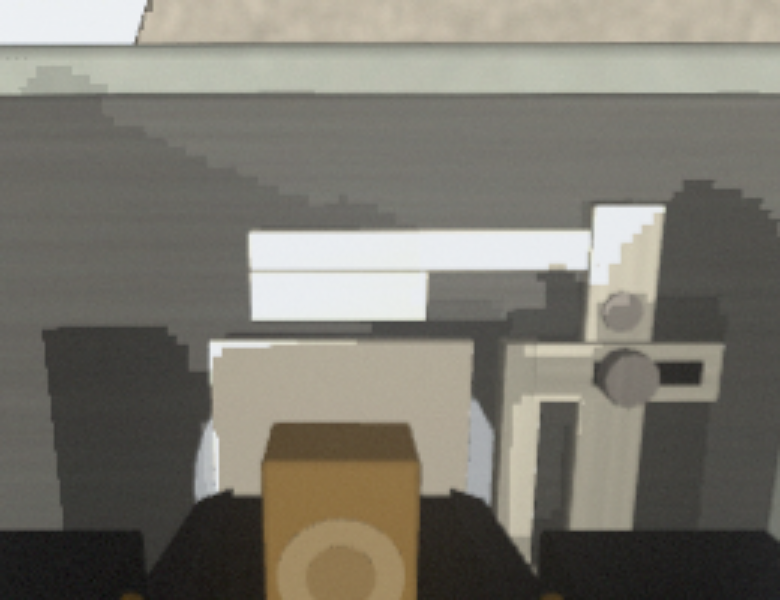

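The view shows the plate, front edge at y≈342, about 3 mm short of the stop face (y≈320) and about 7 mm from the fence (x≈500). It is square with both. I'll lower it.

Emit:
play_rows:
  commands:
    - {"delta_rot":[0,0,0],"travel":[0,0,0.015],"gripper":-0.7}
    - {"delta_rot":[0,0,0],"travel":[0,0,0.03],"gripper":-0.7}
    - {"delta_rot":[0,0,0],"travel":[0,0,0.035],"gripper":-0.7}
    - {"delta_rot":[0,0,0],"travel":[0,0,0.035],"gripper":-0.7}

```text
clock: 14.12
tool_pos: [0.5361, 0.1889, 0.0214]
eef_rot: [0.714, 0.7, 0.003, -0.002]
contact_force: [0.0, 5.9, 0.7]
opening: 0.316
```

Emit:
play_rows:
  commands:
    - {"delta_rot":[0,0,0],"travel":[0,0,0.005],"gripper":-0.7}
    - {"delta_rot":[0,0,0],"travel":[0,0,0.005],"gripper":-0.7}

```text
clock: 14.38
tool_pos: [0.5362, 0.1889, 0.0206]
eef_rot: [0.714, 0.7, 0.003, -0.002]
contact_force: [-0.2, 5.6, 1.2]
opening: 0.312
```

```bash
python3 -c "
from h import *
where()"
```

```text
stage dx,dy,h -0.014759879988862488 -2.6369375642396324 0.6441627548047258 F -0.3238611862155209 5.625976675735945 1.197345733394192 open 27.468815970395347 t 14.375 yaw -1.1176655397363504
```

Emit:
play_rows:
  commands:
    - {"delta_rot":[0,0,0],"travel":[0,0,0.005],"gripper":-0.7}
    - {"delta_rot":[0,0,0],"travel":[0,0,0.005],"gripper":-0.7}

```text
clock: 14.62
tool_pos: [0.5363, 0.1889, 0.0202]
eef_rot: [0.714, 0.7, 0.003, -0.001]
contact_force: [-1.4, 5.4, 3.2]
opening: 0.312
```

Emit:
play_rows:
  commands:
    - {"delta_rot":[0,0,0],"travel":[0,0,0.005],"gripper":-0.7}
    - {"delta_rot":[0,0,0],"travel":[0,0,0.005],"gripper":-0.7}

```text
clock: 14.88
tool_pos: [0.5363, 0.1891, 0.02]
eef_rot: [0.714, 0.7, 0.003, -0.001]
contact_force: [-1.5, 5.9, 8.0]
opening: 0.311
```

```bash
python3 -c "
from h import *
where(); print(r.get_state()['moment'], r.get_state()['eef_rot'])"
```

```text
stage dx,dy,h 0.026024171423272808 -2.4413421772346515 0.046300796070434386 F -1.6720353442170615 5.859604559641256 8.015312226770666 open 27.34602487191427 t 14.875 yaw -1.1092423341066961
[ 0.8596  0.4808 -0.0825] [ 0.7139  0.7002  0.0031 -0.0013]
```

Emit:
play_rows:
  commands:
    - {"delta_rot":[0,0,0],"travel":[0,0.01,-0.003],"gripper":-0.7}
    - {"delta_rot":[0,0,0],"travel":[0,0.02,-0.003],"gripper":-0.7}
    - {"delta_rot":[0,0,0],"travel":[0,0.028,-0.003],"gripper":-0.7}
    - {"delta_rot":[0,0,0],"travel":[0,0.028,-0.003],"gripper":-0.7}

```text
clock: 15.38
tool_pos: [0.538, 0.1894, 0.0201]
eef_rot: [0.714, 0.7, 0.002, -0.003]
contact_force: [-6.6, 6.1, 8.4]
opening: 0.316
```

```bash
python3 -c "
from h import *
where()"
```

```text
stage dx,dy,h 1.7443710288844714 -2.08151432389542 0.08567365377594796 F -6.733755202174483 5.987703309101182 8.356678175518015 open 27.831638493585842 t 15.375 yaw -1.0739162834690035
```

Emit:
play_rows:
  commands:
    - {"delta_rot":[0,0,0],"travel":[0,0,-0.007],"gripper":-0.7}
    - {"delta_rot":[0,0,0],"travel":[0,0,-0.007],"gripper":-0.7}
    - {"delta_rot":[0,0,0],"travel":[0,0,-0.007],"gripper":-0.7}

```text
clock: 15.75
tool_pos: [0.5384, 0.1891, 0.0204]
eef_rot: [0.714, 0.7, 0.002, -0.003]
contact_force: [-3.9, 6.7, 0.2]
opening: 0.313
```

```bash
python3 -c "
from h import *
where()"
```

```text
stage dx,dy,h 2.1883993340528605 -2.3534845995776905 0.3881964167259562 F -4.089720264312824 6.594909659592359 0.1534748315505774 open 27.538256714084156 t 15.75 yaw -1.0939393638470705
```

Emit:
play_rows:
  commands:
    - {"delta_rot":[0,0,0],"travel":[0,0.01,0],"gripper":-0.7}
    - {"delta_rot":[0,0,0],"travel":[0,0.015,0],"gripper":-0.7}
    - {"delta_rot":[0,0,0],"travel":[0,0.015,0],"gripper":-0.7}

```text
clock: 16.12
tool_pos: [0.5404, 0.1892, 0.0204]
eef_rot: [0.714, 0.7, 0.002, -0.003]
contact_force: [-5.3, 6.0, 3.4]
opening: 0.315
```

Emit:
play_rows:
  commands:
    - {"delta_rot":[0,0,0],"travel":[0,0.01,0],"gripper":-0.7}
    - {"delta_rot":[0,0,0],"travel":[0,0.01,0],"gripper":-0.7}
    - {"delta_rot":[0,0,0],"travel":[0,0.01,0],"gripper":-0.7}

```text
clock: 16.5
tool_pos: [0.5416, 0.189, 0.0204]
eef_rot: [0.714, 0.701, 0.001, -0.003]
contact_force: [-5.3, 5.8, 2.2]
opening: 0.314
```

```bash
python3 -c "
from h import *
where()"
```

```text
stage dx,dy,h 5.348648111441284 -2.376129782951092 0.3555269054295075 F -5.383343912421497 5.688700506267685 2.1516414923170006 open 27.616367858790184 t 16.5 yaw -1.0466253601722713
```

Emit:
play_rows:
  commands:
    - {"delta_rot":[0,0,0],"travel":[0,0.006,0],"gripper":-0.7}
    - {"delta_rot":[0,0,0],"travel":[0,0.006,0],"gripper":-0.7}

```text
clock: 16.75
tool_pos: [0.5415, 0.189, 0.0203]
eef_rot: [0.713, 0.701, 0.001, -0.003]
contact_force: [-7.0, 6.0, 3.6]
opening: 0.316
```

Emit:
play_rows:
  commands:
    - {"delta_rot":[0,0,0],"travel":[0,0.006,0],"gripper":-0.7}
    - {"delta_rot":[0,0,0],"travel":[0,0.006,0],"gripper":-0.7}

```text
clock: 17.0
tool_pos: [0.5415, 0.189, 0.0204]
eef_rot: [0.713, 0.701, 0.0, -0.003]
contact_force: [-8.4, 7.1, 5.2]
opening: 0.312
```

```bash
python3 -c "
from h import *
where()"
```

```text
stage dx,dy,h 5.294353172982381 -2.3674797217139676 0.3514218398067599 F -8.588631734220304 6.889409744997857 5.192008570510515 open 27.461037076314142 t 17.0 yaw -1.005660408734073
```

x stalled at 5.3 mm while the force rose, so the fence is touched. I'll ease off a little and let the slide forward to the stop under control.

Emit:
play_rows:
  commands:
    - {"delta_rot":[0,0,0],"travel":[0.005,-0.006,-0.002],"gripper":-0.7}
    - {"delta_rot":[0,0,0],"travel":[0.012,-0.006,-0.002],"gripper":-0.7}
    - {"delta_rot":[0,0,0],"travel":[0.016,-0.006,-0.002],"gripper":-0.7}
    - {"delta_rot":[0,0,0],"travel":[0.016,-0.006,-0.002],"gripper":-0.7}

```text
clock: 17.5
tool_pos: [0.5415, 0.189, 0.0203]
eef_rot: [0.714, 0.7, -0.001, -0.002]
contact_force: [-6.5, 2.4, 3.5]
opening: 0.318
```

Emit:
play_rows:
  commands:
    - {"delta_rot":[0,0,0],"travel":[0.007,0,0],"gripper":-0.7}
    - {"delta_rot":[0,0,0],"travel":[0.007,0,0],"gripper":-0.7}

```text
clock: 17.75
tool_pos: [0.5415, 0.1891, 0.0202]
eef_rot: [0.714, 0.7, -0.001, -0.002]
contact_force: [-6.1, 1.7, 4.6]
opening: 0.312
```

```bash
python3 -c "
from h import *
where()"
```

```text
stage dx,dy,h 5.274538116812561 -2.2833692648202097 0.17581460772101917 F -6.142716601491703 1.5942233536449462 4.605307373018177 open 27.447225579791205 t 17.75 yaw -1.107417861459652
```

Emit:
play_rows:
  commands:
    - {"delta_rot":[0,0,0],"travel":[0,-0.008,-0.005],"gripper":-0.7}
    - {"delta_rot":[0,0,0],"travel":[0.005,-0.008,-0.005],"gripper":-0.7}
    - {"delta_rot":[0,0,0],"travel":[0.005,-0.008,-0.005],"gripper":-0.7}

```text
clock: 18.12
tool_pos: [0.5416, 0.1897, 0.0207]
eef_rot: [0.714, 0.7, -0.001, -0.001]
contact_force: [-4.9, 3.2, -1.2]
opening: 0.312
```

```bash
python3 -c "
from h import *
where()"
```

```text
stage dx,dy,h 5.338067984421376 -1.6858685714117039 0.6504194806231829 F -4.982031042585873 3.0477723534939893 -1.226167976710234 open 27.450549202981477 t 18.125 yaw -1.1488327777387468
```

Moving along now; continue in small steps towards the stop.

Emit:
play_rows:
  commands:
    - {"delta_rot":[0,0,0],"travel":[0.006,0,0],"gripper":-0.7}
    - {"delta_rot":[0,0,0],"travel":[0.006,0,0],"gripper":-0.7}

```text
clock: 18.38
tool_pos: [0.5416, 0.1899, 0.0205]
eef_rot: [0.714, 0.7, -0.001, -0.001]
contact_force: [-5.7, 2.6, -0.9]
opening: 0.314
```

Emit:
play_rows:
  commands:
    - {"delta_rot":[0,0,0],"travel":[0.006,0,0],"gripper":-0.7}
    - {"delta_rot":[0,0,0],"travel":[0.006,0,0],"gripper":-0.7}

```text
clock: 18.62
tool_pos: [0.5416, 0.1903, 0.0204]
eef_rot: [0.714, 0.7, -0.002, -0.001]
contact_force: [-5.6, 1.2, -1.4]
opening: 0.312
```

```bash
python3 -c "
from h import *
where()"
```

```text
stage dx,dy,h 5.329352113188132 -1.046766759467194 0.439612354448931 F -5.645145932387704 1.060518784259282 -1.353123569543929 open 27.4661500781559 t 18.625 yaw -1.1810292382411376
```

Emit:
play_rows:
  commands:
    - {"delta_rot":[0,0,0],"travel":[0.007,-0.006,0],"gripper":-0.7}
    - {"delta_rot":[0,0,0],"travel":[0.007,-0.006,0],"gripper":-0.7}

```text
clock: 18.88
tool_pos: [0.5416, 0.1915, 0.0206]
eef_rot: [0.714, 0.7, -0.001, -0.0]
contact_force: [-5.4, 1.0, -1.3]
opening: 0.314
```

Emit:
play_rows:
  commands:
    - {"delta_rot":[0,0,0],"travel":[0.007,0,0],"gripper":-0.7}
    - {"delta_rot":[0,0,0],"travel":[0.007,0,0],"gripper":-0.7}

```text
clock: 19.12
tool_pos: [0.5417, 0.1914, 0.0206]
eef_rot: [0.715, 0.699, -0.002, 0.0]
contact_force: [-5.2, -1.0, 0.3]
opening: 0.316
```

```bash
python3 -c "
from h import *
where()"
```

```text
stage dx,dy,h 5.361961607938113 0.057595077540881535 0.6002810738662233 F -5.22532699917366 -1.0799269123591253 0.292867035555082 open 27.83766117850562 t 19.125 yaw -1.2321767442762734
```

Emit:
play_rows:
  commands:
    - {"delta_rot":[0,0,0],"travel":[0.008,-0.002,0.002],"gripper":-0.7}
    - {"delta_rot":[0,0,0],"travel":[0.008,-0.002,0.002],"gripper":-0.7}

```text
clock: 19.38
tool_pos: [0.5416, 0.1914, 0.0206]
eef_rot: [0.715, 0.699, -0.002, 0.001]
contact_force: [-6.3, -3.1, 3.3]
opening: 0.313
```

```bash
python3 - <<'E'
from h import *
where(); s=snap('wrist')
cv2.imwrite('pics/w7.png',cv2.resize(s['color'][100:260,170:380],(787,600))[:,:,::-1])
E
```

```text
stage dx,dy,h 5.3397972122709305 0.0037379268124810576 0.5699961894781065 F -6.246415804424004 -3.252210231993635 3.328911592203004 open 27.566099777364503 t 19.375 yaw -1.2682901344700355
```

View pics/w7.png

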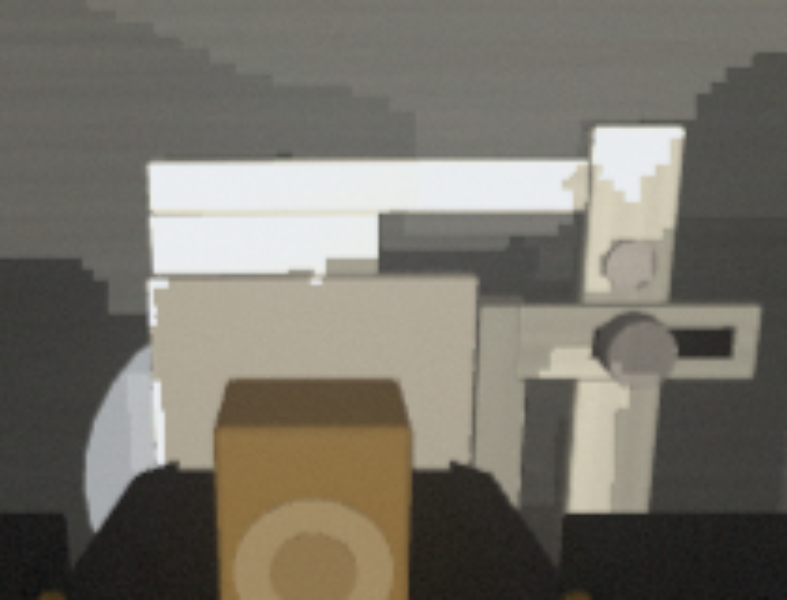

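The plate's edges now meet the stop (y≈275) and the fence (x≈478), and the forces agree: y stopped moving as the force turned negative. I'll ease the pushes, press lightly flat, then open a little.

Emit:
play_rows:
  commands:
    - {"delta_rot":[0,0,0],"travel":[-0.005,-0.006,0.003],"gripper":-0.7}
    - {"delta_rot":[0,0,0],"travel":[-0.005,-0.006,0.003],"gripper":-0.7}
    - {"delta_rot":[0,0,0],"travel":[-0.005,-0.006,0.003],"gripper":-0.7}

```text
clock: 19.8
tool_pos: [0.5416, 0.1915, 0.0205]
eef_rot: [0.715, 0.699, -0.001, 0.001]
contact_force: [-4.7, -3.6, 5.2]
opening: 0.317
```

```bash
python3 -c "
from h import *
where()"
```

```text
stage dx,dy,h 5.348914193051562 0.08787164995637865 0.5024234183645636 F -4.616390431341367 -3.6918230029487513 5.2129117148799535 open 27.884640751146883 t 19.8 yaw -1.2708542391657147
```

Emit:
play_rows:
  commands:
    - {"delta_rot":[0,0,0],"travel":[0,0,0],"gripper":-0.3}
    - {"delta_rot":[0,0,0],"travel":[0,0,0],"gripper":-0.2}
    - {"delta_rot":[0,0,0],"travel":[0,0,0],"gripper":-0.2}
    - {"delta_rot":[0,0,0],"travel":[0,0,0],"gripper":-0.2}

```text
clock: 20.3
tool_pos: [0.5418, 0.1938, 0.0202]
eef_rot: [0.715, 0.7, 0.0, 0.0]
contact_force: [-0.6, 0.5, 0.2]
opening: 0.401
```

```bash
python3 - <<'E'
from h import *
where(); s=tips()
c,px=cloud(s,s['z_map']>0)
q=c[(c[:,2]>.062)&(c[:,2]<.075)&(abs(c[:,0]-.5416)<.025)&(abs(c[:,1]-.2)<.025)]; print('block top',len(q),np.median(q,0),q.min(0),q.max(0))
E
```

```text
stage dx,dy,h 5.494758951599558 2.424488217127275 0.20850123996267803 F -0.5788783998007323 0.44818377847215934 0.24302073984275419 open 35.28821847086765 t 20.3 yaw -1.2200338607138406
tip 1 1062 tool z 98% -0.018394986417957008 inner/outer y [0.0362 0.043 ] x [-0.0049  0.0167] world z 0.038587695865044846
tip -1 1705 tool z 98% -0.018231093064336696 inner/outer y [-0.0497 -0.0355] x [-0.0129  0.0194] world z 0.038423802511424535
block top 3494 [0.5419 0.2007 0.069 ] [0.5166 0.1827 0.062 ] [0.5666 0.214  0.0749]
```

Released, and the forces are about zero. Raise straight up, then check the result from above.

Emit:
play_rows:
  commands:
    - {"delta_rot":[0,0,0],"travel":[0,0,-0.05],"gripper":-0.2}
    - {"delta_rot":[0,0,0],"travel":[0,0,-0.2],"gripper":-0.2}
    - {"delta_rot":[0,0,0],"travel":[-0.1,0,-0.5],"gripper":-0.2}
    - {"delta_rot":[0,0,0],"travel":[-0.4,0,-0.85],"gripper":-0.2}
    - {"delta_rot":[0,0,0],"travel":[-0.7,0,-1],"gripper":-0.2}
    - {"delta_rot":[0,0,0],"travel":[-0.7,0,-1],"gripper":-0.2}
    - {"delta_rot":[0,0,0],"travel":[-0.7,0,-1],"gripper":-0.2}

```text
clock: 21.22
tool_pos: [0.5391, 0.0891, 0.1705]
eef_rot: [0.715, 0.7, 0.0, -0.0]
contact_force: [0.7, 0.2, -0.4]
opening: 0.4
```

```bash
python3 - <<'E'
from h import *
where(); s=snap('wrist')
c,px=cloud(s,s['z_map']>0)
for n,z0,z1,h in (('block',.064,.074,40),('plate',.0425,.0475,50)):
    k=(abs((c-seat)@ex-.0055)<.0262)&(abs((c-seat)@ey)<.0395)&(c[:,2]>z0)&(c[:,2]<z1)
    q=c[k]; d=np.c_[(q-seat)@ex,(q-seat)@ey]*1e3; print(n,len(q),np.median(q[:,2]),cv2.minAreaRect(d.astype(np.float32)))
    A=np.c_[d,np.ones(len(d))]; print('tilt',np.linalg.lstsq(A,q[:,2]*1e3,rcond=None)[0])
def ortho(z,x0=.48,x1=.62,y0=.12,y1=.26,m=.00025):
    ys,xs=np.mgrid[y1:y0:-m,x0:x1:m]; P=np.c_[xs.ravel(),ys.ravel(),np.full(xs.size,z)]
    uv=project(s,P).reshape(*xs.shape,2).astype(np.float32)
    return cv2.remap(s['color'],uv[...,0],uv[...,1],cv2.INTER_LINEAR)
cv2.imwrite('pics/o2.png',ortho(.045)[:,:,::-1])
E
```

```text
stage dx,dy,h 5.095129771217688 -102.35946997143293 150.4628206805152 F 0.7012813869311202 0.20360344993904725 -0.4055365933351329 open 35.22527368187359 t 21.225 yaw -1.2139076327569427
block 1356 0.06899235590700006 ((6.005937576293945, 0.04303550720214844), (43.680606842041016, 27.4439697265625), 89.26298522949219)
tilt [-0.0084 -0.0015 69.0318]
plate 2368 0.04490712628024421 ((5.709939956665039, 0.469970703125), (51.959415435791016, 78.04193115234375), 0.16461485624313354)
tilt [-0.0003 -0.0014 44.9038]
```

View pics/o2.png

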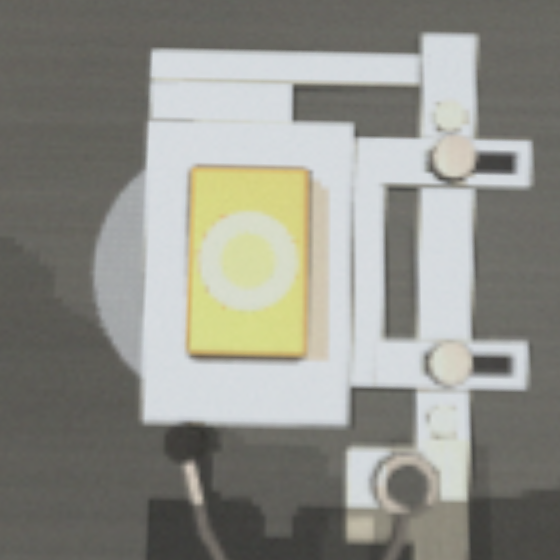

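The picture shows the plate against the stop (y≈122), with the pad at (190,440) pressing its other end. A thin line at x≈352–356 remains between plate and fence, so I'll quantify it.

```bash
python3 - <<'E'
from h import *
s=snap('wrist'); g=s['color'].astype(np.float32).mean(2)
def prof(P): 
    uv=project(s,P).astype(np.float32); return cv2.remap(g,uv[:,0].reshape(1,-1),uv[:,1].reshape(1,-1),cv2.INTER_CUBIC)[0]
xs=np.arange(28,38,.5)
print('x mm',xs)
for y in (-24,-15,0,15,24,27): print('fence y',y,np.round(prof(seat+np.outer(xs,ex)/1e3+ey*y/1e3+[0,0,.005])).astype(int))
ys=np.arange(33,43,.5); print(ys)
for x in (-14,-6,2,10): print('stop x',x,np.round(prof(seat+np.outer(ys,ey)/1e3+ex*x/1e3+[0,0,.005])).astype(int))
print('mm/px',s['z_map'][int(project(s,seat)[0][1]),int(project(s,seat)[0][0])]/s['fx']*1e3)
E
```

```text
x mm [28.  28.5 29.  29.5 30.  30.5 31.  31.5 32.  32.5 33.  33.5 34.  34.5
 35.  35.5 36.  36.5 37.  37.5]
fence y -24 [219 219 219 219 217 213 183 143 141 184 223 226 218 218 219 219 219 219
 218 217]
fence y -15 [218 219 220 218 217 208 181 162 177 209 223 220 219 218 218 218 218 218
 218 217]
fence y 0 [219 219 219 218 218 216 214 208 201 203 213 221 220 218 217 217 218 218
 219 218]
fence y 15 [220 219 219 220 218 215 193 156 152 189 222 224 218 219 219 219 218 219
 219 221]
fence y 24 [218 218 219 218 217 208 171 144 164 209 227 221 219 219 218 219 219 219
 216 212]
fence y 27 [219 218 219 218 217 205 175 157 181 216 225 219 219 218 218 218 217 216
 213 210]
[33.  33.5 34.  34.5 35.  35.5 36.  36.5 37.  37.5 38.  38.5 39.  39.5
 40.  40.5 41.  41.5 42.  42.5]
stop x -14 [219 218 219 219 219 219 219 220 219 203 187 197 218 221 218 219 219 219
 219 218]
stop x -6 [219 219 219 219 218 218 220 221 220 210 201 207 218 221 220 219 219 218
 218 218]
stop x 2 [220 219 219 219 220 220 220 220 221 214 205 210 219 220 218 219 220 220
 219 217]
stop x 10 [218 218 219 219 218 218 219 219 219 215 210 212 218 220 219 218 218 218
 218 218]
mm/px 0.98048407
```

```bash
python3 - <<'E'
from h import *
t=snap('top')
for l in ['mount','mount_low','mount_round','clip_pad']:
    for p in viewer.pinpoint('top',l)[:1]: print(l,p['conf'],p['at'],by_depth(t,p['at'])[0])
where(); print(r.finish_job())
E
```

```text
mount 0.85 [181.7, 197.5] [0.5362 0.1968 0.0727]
mount_low 0.46 [294.8, 214.3] [ 0.3804 -0.1187  0.8071]
mount_round 0.79 [301.4, 189.1] [ 0.5786 -0.2039  0.0332]
stage dx,dy,h 4.835466955382935 -101.91900071822799 149.76512101832034 F 0.325400753392754 0.1462272658955798 -0.3133926551634822 open 35.2800566017678 t 21.575 yaw -1.1214330022786783
the job is handed in; nothing more can be done
None
```

The slide with the tall oblong block is clipped into the holder, and I handed the job in at about 21.6 s with the gripper clear of everything.

**What I did**
- I gripped the block at 25–35 N.
- I drew the sprung arm back with the slide's own end, then lowered the slide onto the stage.
- I moved it to the fence until it stalled at about 8 N, then eased it forward to the stop until the y force turned to about −3 N.
- I opened the gripper only after it was in contact with both, so the arm did not snap it.

**Last checks**
- **Flatness:** the plate's top read 44.9 mm by depth, against 45 mm nominal, with no tilt.
- **Alignment:** the slide was square to the stage within about 0.2° by the plate fit (0.7° by the block fit).
- **Stop and arm:** its end was on the stop, and the arm's pad was against its other end.
- **Other slides:** the round-block slide was where it had been. The low-block slide's last position could not be measured, because the robot was in the camera's line of sight. I never moved near it after the pick.

**What disagreed or went wrong**
- The first grip closed on air, because the fingertips sat about 28 mm above the reported TCP. I corrected this from the images.
- A thin dark line showed along the fence in the last picture. It could be a gap of up to about 0.4 mm, or only the shaded fence face. I left it, because pushing the tall block could have tipped the slide.
- The slide and the arm's pad briefly pressed and rubbed against each other, with forces up to about 9 N.

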